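# Back off the strip coiler by one notch

### The job

The bench coiler has been wound one notch too tight. Push its ratchet pawl up clear of the teeth with a fingertip, push the star handle so that the wheel turns backward by exactly one notch (its top moves towards the pawl's side), then push the pawl back down so that it sits fully home in the next notch. Leave the loose things on the bench where they are.

Things in the scene. Friction and masses are not known exactly. Their poses are not given: they have to be found in the camera images.
- coiler: Fixed bench coiler, base 250 x 170 x 14 mm, brass coil on a drum between green cheeks. Origin: on the bench under the wheel's axle. Own y runs along the axle, 105 mm above the bench; own x points from the axle towards the pawl's pivot. Star handle at own y = +50 mm, ratchet wheel and pawl at y = -48. The pawl's post stands at own x = 70, y = -71 mm, 166 mm high.
- wheel (a joint): Turn of star handle, drum and ratchet wheel (one piece), rad; grows as it turns backward (its top moves to the coiler's +x). One notch = 60 deg = 1.047 (6 teeth). Starts at -0.08 to 0; seated in the next notch back it reads about 0.93 to 1.05. Stiff (0.25 N m, 3 N at a spoke's end): stays where left. With the pawl down it cannot turn backward. Ratchet wheel: radius 50 mm, 12 thick.
- pawl (a joint): Lift of the pawl, rad: 0 fully home in a notch, up to 0.9; clear of the teeth above 0.25. Stiff hinge (0.14 N m, 3 N on the plate): stays where left, must be pushed back down. Pivot at the coiler's x = 70, y = -48 mm, 155 mm above the bench. Its 70 mm arm points to -x, over the wheel, and ends in the nose. Pushing its thumb plate to the coiler's +x lifts the nose, to -x lowers it.
- plate_top (a point): Middle of the top edge of the pawl's upright steel thumb plate: 8 mm thick, 32 mm wide along the coiler's y, standing 60 mm up from the pivot (top 215 mm above the bench when the pawl is home). It leans towards the coiler's +x as the pawl is lifted.
- pawl_nose (a point): Lower tip of the pawl's nose, 70 mm from the pivot; 146 mm above the bench when home.
- star_hub (a point): Centre of the star handle, on the axle: six plain steel rods 12 mm thick, 60 degrees apart, that reach 90 mm from the axle, on a hub of 20 mm radius. With the wheel at 0 the two upper spokes lean 30 degrees either side of upright.
- spoke_end (a point): Outer end of the spoke that at the start leans 30 degrees from upright towards the coiler's -x side (90 mm from the axle). One notch of backward turn carries it over the top to 30 degrees towards the coiler's +x.
- tape: Loose roll of brown tape, 84 mm across, 36 mm high, lying flat; origin under its centre. Bystander.
- block: Loose steel block 60 x 40 x 30 mm; origin under its centre. Bystander.
- marker: Loose red marker pen with black cap, 125 x 16 x 16 mm, lying; origin under its middle. Bystander.
- flower: Loose cast brass flower, 86 mm across, 23 mm high; origin under its centre. Bystander.
- brass_box: Loose round brass bowl, 120 mm across, 40 mm high; origin under its centre. Bystander.
- bottle: Loose closed water bottle, 64 mm across, 190 mm high, standing; origin under its centre. Bystander.
- hammer: Loose hammer lying on the bench; origin under it. Bystander.

How it is judged:
On the way, in this order (a step that is already met when the one before it is completed fails the run):
1. the pawl is lifted clear of the teeth while the wheel still stands in its first notch (value of joint pawl above 0.22 rad and value of joint wheel below 0.2 rad), for 0.1 s.
2. the wheel has been turned backward towards the next notch (value of joint wheel above 0.6 rad), for 0.1 s.
At the end, for the whole second after the job is handed in: The wheel stands one notch back (0.75 to 1.10 rad of backward turn), the pawl is fully home in that notch (within 0.05 rad, 3 mm at its nose), both at rest (value of joint wheel between 0.75 and 1.1 rad and value of joint pawl below 0.05 rad and velocity of joint wheel between -0.05 and 0.05 rad/s and velocity of joint pawl between -0.05 and 0.05 rad/s); the robot touches nothing.
It fails at once if the wheel was wound forward by half a notch, or backward well past the next notch (value of joint wheel below -0.5 rad or value of joint wheel above 1.6 rad).
It fails at once if a loose thing was pushed more than 20 mm or lifted (distance of any of tape, block, marker, flower, brass_box, bottle, hammer from where it was at the start of the episode above 0.02 m).
It also fails if it takes over 69 s, if anything falls off the work surface, if the arm or the gripper's body presses on something with over 40 N, if the wrist force passes 120 N, or if a joint passes its speed limit or range.

### The arm

A 6-joint arm with a two-finger parallel gripper is mounted at the origin on the work surface. World frame = base frame: x ahead of the robot, y to its left, z up, the work surface at z = 0. Lengths are in m, angles in rad, forces in N, time in s.
With the tool pointing down it reaches from about 0.3 to 0.875 m from the base axis. Payload 6.4 kg.
Tool frame: the origin (TCP) lies midway between the tips of the shut fingers; the grasp point (between the pads) lies 19 mm behind it; z points along the fingers, y is the line along which they close (so a half turn about z gives the same grasp; the last joint's range is limited). The gripper opens to 85 mm and grips with 20 to 120 N. Pads are 22 mm wide; open, the fingers measure 114 mm over their backs; the gripper's body (76 mm by 85 mm) begins 54 mm behind the grasp point. The pads swing forward as they close: fully open they stand 13 mm farther back than shut.
Start: joints at [-1.361, 0.181, 1.607, -0, 1.354, -0.206], TCP at [0.232, -0.526, 0.231] pointing down, gripper open.
Joint ranges: [-2.99, 2.99], [-0.89, 2.07], [0.3, 2.58], [-1.14, 4.28], [0, 2.63], [-3.12, 3.12]. Speed limits (rad/s): [2.57, 2.57, 3.01, 3.14, 3.14, 3.14].

### API

Orientations are given as a unit quaternion [w, x, y, z].
In Python, from bench import status, camera, ctrl gives the robot as it stands. The module is installed in compiled form; this text tells all that it offers.
- The arm moves only by the shell command python3 -m handwheel 'ROWS'. ROWS is JSON, a list that holds one entry, the list of rows, each a list of 7 numbers: the opening, from -1 (shut) to 1 (fully open), then the shift along the tool's x, y, z in cm, then the turn, a rotation vector about the tool's x, y, z in degrees. A call has 1 to 10 rows; each row is the pose to reach, as a shift and turn from the pose commanded when the call began, along the tool's axes at that moment; what a row does not reach only later rows make up. A row lasts 1/8 s, in which the tool goes at most 62.5 mm and 10.7 degrees, less where a joint would pass 70% of its speed; a pose out of reach is approached as far as the arm can. A call with a gripper value outside its range is refused whole. The fingers move at their own pace and stop on an object; the grip force is fixed at half the most. Time passes only in rows, so rows that repeat a pose let the fingers close. It gives the time, the measured TCP pose, the force, the opening and the grip force at its end, in the units of the state.
- status.get_obs(): the state, without advancing time (a new reading comes with each control period).
- camera(name): name is "scene" or "side" or "wrist"; returns a dict with "frame" (480x640x3 uint8, blue, green, red), "depth" (480x640 float32, m along the optical axis (not along the pixel's ray), 0 where there is no reading), "fx", "fy", "cx", "cy" (pixels), "extrinsics" (4x4, takes a point from camera to world coordinates); the wrist camera has in their place "hand_eye" (4x4, takes a point from camera to tool coordinates, whose origin is the TCP and whose axes are the flange's). Camera axes: x right, y down, z forward; pixel columns grow to the right and rows downward; lengths in m; the calibration is good to about 2 mm. A picture is of the moment at which its call begins: read the wrist's pose just before it.
- ctrl.hand_in(): hands the job in; it is judged then, once.
The state is a dict: "time_s": time; "q": joint angles; "dq": joint speeds; "joint_efforts": joint torques, N m; "eef_pos": TCP position; "eef_rot": TCP orientation; "wrist_force": force on the tool from outside, world axes, zero at the start; "torque": the same for the moment, N m; "opening": opening from 0.0 (shut) to 1.0 (fully open); "grasp_force": force on a finger pad.
Only numpy, scipy, OpenCV 4.12 (cv2) and the standard library are available. Lean on these libraries where they do the work, as an engineer would, in place of code of your own. Each camera call takes 0.05 s, during which the arm holds its last target. There are 200 camera calls.

## Working session

There is one attempt and no reset: what is moved stays moved. The work goes in short steps, Python scripts to look and compute and a shell command to move; the robot and the scene stay as the last step left them, time stands still between calls to the robot, and variables do not carry over. Pictures are saved under pics/ and viewed, at most 10 in all, crops included, and the job is handed in when it is done.

```bash
mkdir -p pics
python3 - <<'E'
from bench import status,camera
import cv2,numpy as np,pickle
o=status.get_obs();print({k:np.round(v,3).tolist() for k,v in o.items()})
for n in("scene","side"):
    c=camera(n);pickle.dump(c,open(n+".pkl","wb"));cv2.imwrite(f"pics/{n}.png",c["frame"]);print(n,c["fx"],c["cx"],c["cy"],np.round(c["extrinsics"],3).tolist())
E
```

```text
{'time_s': 0.0, 'q': [-1.361, 0.182, 1.608, 0.0, 1.354, -0.206], 'dq': [0.001, 0.001, -0.001, -0.001, -0.0, 0.0], 'joint_efforts': [0.001, -44.488, -35.133, -0.0, 0.009, 0.0], 'eef_pos': [0.232, -0.525, 0.23], 'eef_rot': [-0.001, 0.978, 0.206, -0.0], 'wrist_force': [0.962, 0.101, -0.697], 'torque': [0.012, -0.005, 0.04], 'grasp_force': 0.0, 'opening': 0.995}
scene 465.19917849724345 322.84619030922954 239.45481768668682 [[0.898, 0.383, -0.218, 0.866], [0.441, -0.773, 0.457, -0.549], [0.006, -0.506, -0.863, 1.195], [0.0, 0.0, 0.0, 1.0]]
side 561.3008702595705 318.86580761827963 244.96347882152745 [[-0.88, -0.24, 0.41, 0.048], [-0.476, 0.438, -0.763, 0.963], [0.003, -0.866, -0.5, 0.78], [0.0, 0.0, 0.0, 1.0]]
```

View pics/scene.png

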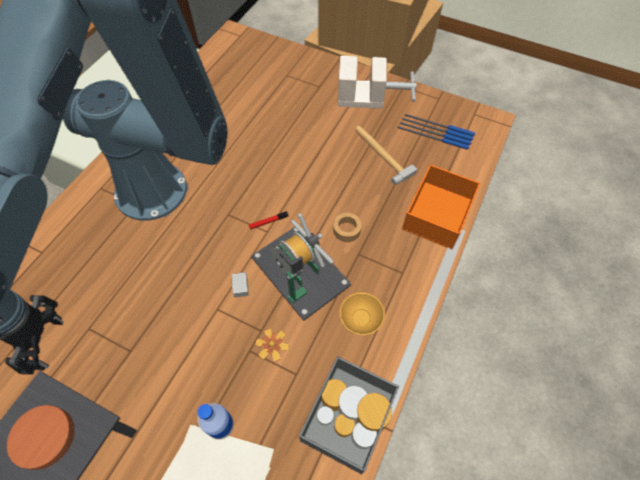

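View pics/side.png

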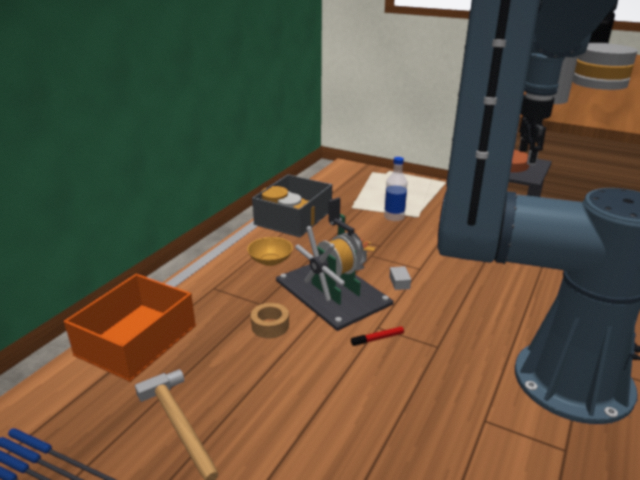

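The scene picture shows the coiler at about (300,265), with the star on its upper right side. The side picture shows it at about (335,265), with the star at (318,265). Next I'll enlarge both.

Run:
```python
import cv2,numpy as np,pickle
a=pickle.load(open("scene.pkl","rb"));b=pickle.load(open("side.pkl","rb"))
A=a["frame"][200:330,240:360];B=b["frame"][190:330,270:400]
A=cv2.resize(A,(400,433),interpolation=3);B=cv2.resize(B,(400,431),interpolation=3)
cv2.imwrite("pics/z.png",np.hstack([A[:430],B[:430]]))
# base plate from depth: points 8-20mm high near
c=a
h,w=c["depth"].shape;u,v=np.meshgrid(np.arange(w),np.arange(h));d=c["depth"]
P=np.stack([(u-c["cx"])/c["fx"]*d,(v-c["cy"])/c["fy"]*d,d],-1)@c["extrinsics"][:3,:3].T+c["extrinsics"][:3,3]
f=c["frame"].astype(int);m=(f.max(-1)<95)&(f.max(-1)-f.min(-1)<25)&(abs(P[...,2]-.014)<.008)
m[:200]=0;m[330:]=0;m[:,:240]=0;m[:,360:]=0
r=cv2.minAreaRect((P[m][:,:2]*1000).astype(np.float32));print(m.sum(),r,cv2.boxPoints(r))
t=(P[...,2]>.03);t[:195]=0;t[330:]=0;t[:,:245]=0;t[:,:]&=(u<345)
q=P[t];i=np.argsort(-q[:,2])[:12];print(np.round(q[i],3),np.stack([u[t],v[t]],1)[i].tolist())
```

```text
2288 ((523.243896484375, -28.945785522460938), (167.0186004638672, 313.19647216796875), 64.56171417236328) [[ 345.9576    -37.093727]
 [ 628.7892   -171.62372 ]
 [ 700.53015   -20.797844]
 [ 417.6986    113.73215 ]]
[[ 0.866 -0.549  1.195]
 [ 0.866 -0.549  1.195]
 [ 0.866 -0.549  1.195]
 [ 0.866 -0.549  1.195]
 [ 0.866 -0.549  1.195]
 [ 0.866 -0.549  1.195]
 [ 0.866 -0.549  1.195]
 [ 0.866 -0.549  1.195]
 [ 0.866 -0.549  1.195]
 [ 0.866 -0.549  1.195]
 [ 0.866 -0.549  1.195]
 [ 0.866 -0.549  1.195]] [[252, 196], [289, 196], [327, 198], [272, 244], [285, 278], [266, 246], [305, 277], [253, 278], [252, 241], [343, 217], [301, 268], [269, 276]]
```

View pics/z.png

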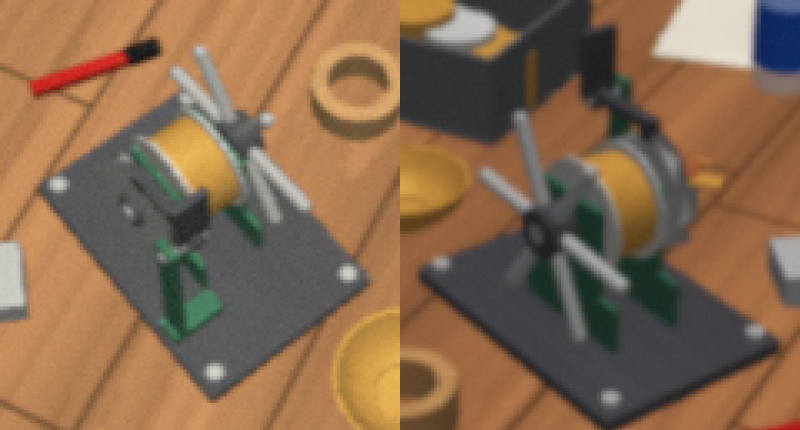

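The crops show three bolts in each view. Scene crop: bolts at (58,185), (347,273) and (214,372), hub near (240,130), dark thumb plate near (185,212). Side crop: bolts at (41,263), (210,397) and (355,330), hub at (142,232), plate top edge near (198,30). I'll work out positions from these.

```bash
cat > h.py <<'E'
import numpy as np,pickle
def ray(c,u,v):
    E=c["extrinsics"];return E[:3,3],E[:3,:3]@np.array([(u-c["cx"])/c["fx"],(v-c["cy"])/c["fy"],1])
def onz(c,uv,z):
    o,d=ray(c,*uv);return o+d*(z-o[2])/d[2]
def tri(r):
    A=sum(np.eye(3)-np.outer(d,d)/(d@d) for o,d in r);b=sum((np.eye(3)-np.outer(d,d)/(d@d))@o for o,d in r);return np.linalg.solve(A,b)
E
python3 - <<'E'
from h import *
np.set_printoptions(precision=4,suppress=True)
a=pickle.load(open("scene.pkl","rb"));b=pickle.load(open("side.pkl","rb"))
S=lambda x,y:(240+(x+.5)*.3-.5,200+(y+.5)*.3-.5)
D=lambda x,y:(270+(x+.5)*.325-.5,190+(y+.5)*.325-.5)
for p in[(58,185),(347,273),(214,372)]:print("bolt S",onz(a,S(*p),.016))
for p in[(41,263),(210,397),(355,330)]:print("bolt D",onz(b,D(*p),.016))
for p in[(40,190),(370,283),(212,400)]:print("corner S",onz(a,S(*p),.014))
for p in[(20,272),(205,428),(378,347)]:print("corner D",onz(b,D(*p),.014))
print("hub",tri([ray(a,*S(240,130)),ray(b,*D(142,232))]))
print("plate",tri([ray(a,*S(185,200)),ray(b,*D(198,30))]))
print("nose end",onz(a,S(130,168),.155),onz(b,D(250,125),.155))
E
```

```text
bolt S [ 0.4212 -0.0557  0.016 ]
bolt S [ 0.6801 -0.021   0.016 ]
bolt S [ 0.6208 -0.1486  0.016 ]
bolt D [ 0.6822 -0.028   0.016 ]
bolt D [0.4825 0.0645 0.016 ]
bolt D [ 0.4229 -0.0632  0.016 ]
corner S [ 0.4091 -0.066   0.014 ]
corner S [ 0.7009 -0.0199  0.014 ]
corner S [ 0.6299 -0.1698  0.014 ]
corner D [ 0.6917 -0.0111  0.014 ]
corner D [0.4707 0.0956 0.014 ]
corner D [ 0.4001 -0.0537  0.014 ]
hub [0.5632 0.017  0.106 ]
plate [ 0.5837 -0.1082  0.2132]
nose end [ 0.5157 -0.0765  0.155 ] [ 0.5282 -0.0874  0.155 ]
```

```bash
python3 -m handwheel '[[[-1,0,0,-7,0,0,0],[-1,6,-3.3,-8,0,0,6],[-1,12,-6.7,-8,0,0,14],[-1,17,-9.5,-8,0,0,22],[-1,22,-12.3,-8,0,0,30],[-1,28,-15.6,-8,0,0,38],[-1,33,-18.4,-8,0,0,46],[-1,39,-21.7,-8,0,0,48],[-1,44,-24.5,-8,0,0,48],[-1,47,-26.2,-8,0,0,48]]]'; python3 -m handwheel '[[[-1,0,0,0,0,0,0],[-1,0,0,0,0,0,0]]]'
python3 - <<'E'
from bench import status,camera
import cv2,numpy as np,pickle
o=status.get_obs();c=camera("wrist");pickle.dump((o,c),open("w1.pkl","wb"));cv2.imwrite("pics/w1.png",c["frame"])
print(o["eef_pos"],o["eef_rot"],o["q"],c["hand_eye"].round(3).tolist())
E
```

```text
time_s: 1.35
eef_pos: [0.5574, -0.0938, 0.3108]
eef_rot: [-0.0, 0.978, -0.208, -0.0]
wrist_force: [0.4, 0.1, -0.1]
opening: 0.001
grasp_force: 0.0
time_s: 1.6
eef_pos: [0.5559, -0.0968, 0.3108]
eef_rot: [0.0, 0.978, -0.209, -0.001]
wrist_force: [-0.0, -0.1, 0.0]
opening: -0.002
grasp_force: 0.0
[ 0.55592093 -0.09676804  0.31077408] [ 1.72227810e-04  9.77859893e-01 -2.09259793e-01 -5.82406975e-04] [-3.82338616e-01  1.01923511e-01  1.53567216e+00 -5.39376652e-04
  1.50508592e+00  1.61012937e+00] [[0.001, -0.965, -0.261, 0.066], [1.0, 0.002, -0.002, -0.001], [0.002, -0.261, 0.965, -0.142], [0.0, 0.0, 0.0, 1.0]]
```

View pics/w1.png

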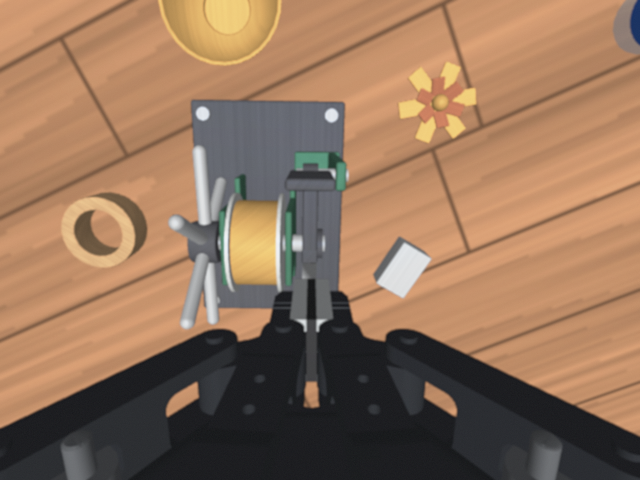

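The wrist view shows the pawl plate's top edge at (311,~180) spanning x 287–336. The bolts are at (203,114) and (332,116), and the star's upper spoke ends are near (200,150) and (187,322).

Run:
```python
from h import *
from scipy.spatial.transform import Rotation as R
np.set_printoptions(precision=4,suppress=True)
o,c=pickle.load(open("w1.pkl","rb"))
q=o["eef_rot"];T=np.eye(4);T[:3,:3]=R.from_quat([*q[1:],q[0]]).as_matrix();T[:3,3]=o["eef_pos"]
c["extrinsics"]=T@c["hand_eye"]
O=np.array([.539,-.0365,0]);a=np.radians(-24.1);ex=np.array([np.cos(a),np.sin(a),0]);ey=np.array([-np.sin(a),np.cos(a),0])
print("toolx",T[:3,0])
def show(n,uv,z):
    p=onz(c,uv,z);print(n,p,"coiler",((p-O)@ex*1e3).round(1),((p-O)@ey*1e3).round(1))
show("b1",(203,114),.016);show("b2",(332,116),.016)
for uv in[(287,180),(336,180),(311,188),(311,172)]:show("plate",uv,.215)
show("spA",(200,150),.183);show("spB",(187,322),.183);show("post",(345,175),.166);show("TCP0",(311,405),.31)
for s in(-1,1):
  p=O+.05*ey+.045*s*ex;p[2]=.183;e=np.linalg.inv(c["extrinsics"])@np.append(p,1);print(s,e[0]/e[2]*c["fx"]+c["cx"],e[1]/e[2]*c["fy"]+c["cy"])
t=o["eef_pos"]-O;print("tcp in coiler",t@ex,t@ey)
d=c["depth"];print(d[175:192:2,311],d[180,285:340:6])
```

```text
toolx [ 0.9124 -0.4093 -0.0011]
b1 [ 0.6818 -0.0221  0.016 ] coiler 124.5 71.4
b2 [ 0.6222 -0.1502  0.016 ] coiler 122.4 -69.8
plate [ 0.5959 -0.0972  0.215 ] coiler 76.8 -32.2
plate [ 0.5835 -0.1251  0.215 ] coiler 76.8 -62.7
plate [ 0.5853 -0.1088  0.215 ] coiler 71.8 -47.1
plate [ 0.5943 -0.1129  0.215 ] coiler 81.7 -47.1
spA [ 0.6365 -0.0475  0.183 ] coiler 93.5 29.8
spB [0.5247 0.0247 0.183 ] coiler -38.1 50.0
post [ 0.5774 -0.1331  0.166 ] coiler 74.5 -72.5
TCP0 [ 0.5099 -0.0753  0.31  ] coiler -10.7 -47.3
-1 187.74238619433285 329.9743061999053
1 177.24899874562277 218.42731547913382
tcp in coiler 0.04005527736797154 -0.04810539194379102
[0.2532 0.2422 0.2381 0.2364 0.2382 0.238  0.239  0.24   0.292 ] [0.4376 0.2365 0.2373 0.239  0.2382 0.2377 0.2385 0.2388 0.2383 0.287 ]
```

```bash
python3 -m handwheel '[[[-1,0,0,4,0,0,0],[-1,0,0,8,0,0,0],[-1,0,0,11.5,0,0,0],[-1,0,0,11.5,0,0,0],[-1,0.7,0,11.5,0,0,0],[-1,1.2,0,11.5,0,0,0],[-1,1.2,0,11.5,0,0,0]]]'; for i in 1 ; do python3 -m handwheel '[[[-1,0.4,0,0,0,0,0],[-1,0.4,0,0,0,0,0]]]'; python3 -m handwheel '[[[-1,0.4,0,0,0,0,0],[-1,0.4,0,0,0,0,0]]]';python3 -m handwheel '[[[-1,0.4,0,0,0,0,0],[-1,0.4,0,0,0,0,0]]]'; done
```

```text
time_s: 2.52
eef_pos: [0.5685, -0.1021, 0.1978]
eef_rot: [0.0, 0.978, -0.21, 0.001]
wrist_force: [0.4, -0.1, 0.6]
opening: 0.001
grasp_force: 0.0
time_s: 2.78
eef_pos: [0.5713, -0.1031, 0.1965]
eef_rot: [0.0, 0.978, -0.209, 0.0]
wrist_force: [-0.1, 0.6, -0.5]
opening: 0.0
grasp_force: 0.0
time_s: 3.02
eef_pos: [0.5746, -0.1046, 0.1962]
eef_rot: [-0.0, 0.978, -0.209, -0.0]
wrist_force: [-0.4, 1.8, 1.5]
opening: 0.003
grasp_force: 0.8
time_s: 3.28
eef_pos: [0.5784, -0.1063, 0.1962]
eef_rot: [-0.0, 0.978, -0.209, -0.0]
wrist_force: [-2.5, 0.6, 2.1]
opening: 0.001
grasp_force: 1.4
```

```bash
python3 -m handwheel '[[[-1,0.5,0,0,0,0,0],[-1,1,0,0,0,0,0],[-1,1.5,0,0,0,0,0],[-1,2,0,0,0,0,0],[-1,2,0,0,0,0,0]]]'; python3 -m handwheel '[[[-1,-1.5,0,0,0,0,0],[-1,-3,0,-3,0,0,0],[-1,-4,0,-9,0,0,0],[-1,-4,0,-12,0,0,0],[-1,-4,0,-12,0,0,0],[-1,-4,0,-12,0,0,0]]]'
python3 - <<'E'
from bench import status,camera
import cv2,numpy as np,pickle
o=status.get_obs();c=camera("wrist");pickle.dump((o,c),open("w2.pkl","wb"))
s=camera("side");pickle.dump(s,open("side2.pkl","wb"))
A=cv2.resize(c["frame"][80:340,150:390],(480,520),interpolation=3)
B=cv2.resize(s["frame"][190:300,270:400],(320,271),interpolation=3)
im=np.zeros((520,800,3),np.uint8);im[:,:480]=A;im[:271,480:]=B
cv2.imwrite("pics/w2.png",im)
print(o["eef_pos"])
E
```

```text
time_s: 3.9
eef_pos: [0.5974, -0.115, 0.1965]
eef_rot: [0.0, 0.978, -0.209, 0.001]
wrist_force: [-0.5, 0.1, -0.1]
opening: 0.005
grasp_force: 0.3
time_s: 4.65
eef_pos: [0.5602, -0.0983, 0.3159]
eef_rot: [0.0, 0.978, -0.209, 0.0]
wrist_force: [-0.4, -0.8, 0.5]
opening: -0.006
grasp_force: 0.0
[ 0.56016796 -0.09828267  0.31587489]
```

View pics/w2.png

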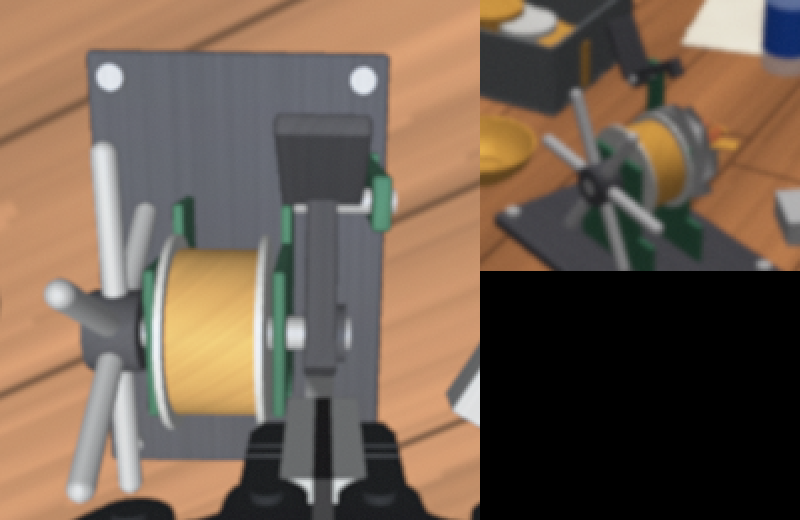

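The pawl is clearly lifted in both views, with the plate leaning towards +x. The wheel is unmoved, its -30° spoke end at wrist pixel (190,325). Next, the star.

```bash
python3 -m handwheel '[[[-1,-4,-3.4,0,0,0,0],[-1,-8,-6.7,0,0,0,0],[-1,-12,-10.1,0,0,0,0],[-1,-12,-10.1,0,0,0,0],[-1,-12,-10.1,5,0,0,0],[-1,-12,-10.1,10,0,0,0],[-1,-12,-10.1,15.1,0,0,0],[-1,-12,-10.1,15.1,0,0,0],[-1,-12,-10.1,15.1,0,0,0]]]'; python3 -m handwheel '[[[-1,1,0,0,0,0,0],[-1,2,0,0,0,0,0],[-1,2.7,0,0,0,0,0],[-1,3.4,0,0,0,0,0]]]'; python3 -m handwheel '[[[-1,0.7,0,0,0,0,0],[-1,1.4,0,0,0,0,0],[-1,2.1,0,0,0,0,0],[-1,2.8,0,0,0,0,0],[-1,2.8,0,0,0,0,0]]]'
```

```text
time_s: 5.88
eef_pos: [0.4931, 0.0425, 0.1666]
eef_rot: [0.0, 0.978, -0.21, 0.001]
wrist_force: [0.5, 0.3, 0.4]
opening: -0.0
grasp_force: 0.0
time_s: 6.38
eef_pos: [0.5233, 0.0291, 0.1665]
eef_rot: [-0.0, 0.978, -0.209, -0.0]
wrist_force: [-5.1, 1.4, 4.4]
opening: -0.003
grasp_force: 2.6
time_s: 7.0
eef_pos: [0.5495, 0.0173, 0.1653]
eef_rot: [-0.0, 0.978, -0.21, 0.001]
wrist_force: [0.3, 0.7, 0.4]
opening: -0.0
grasp_force: 0.0
```

```bash
python3 -m handwheel '[[[-1,0.7,0,0,0,0,0],[-1,1.4,0,0,0,0,0],[-1,2.0,0,0,0,0,0],[-1,2.5,0,0,0,0,0],[-1,2.5,0,0,0,0,0]]]'
python3 - <<'E'
from bench import status,camera
import cv2,numpy as np,pickle
s=camera("side");pickle.dump(s,open("side3.pkl","wb"))
c=camera("scene")
A=cv2.resize(c["frame"][190:300,250:350],(400,440),interpolation=3)
B=cv2.resize(s["frame"][190:310,280:380],(400,480),interpolation=3)
cv2.imwrite("pics/w3.png",np.hstack([A,B[:440]]))
E
```

```text
time_s: 7.62
eef_pos: [0.5715, 0.0074, 0.1649]
eef_rot: [-0.0, 0.978, -0.21, -0.0]
wrist_force: [-2.4, 1.3, -0.8]
opening: -0.001
grasp_force: 1.0
```

View pics/w3.png

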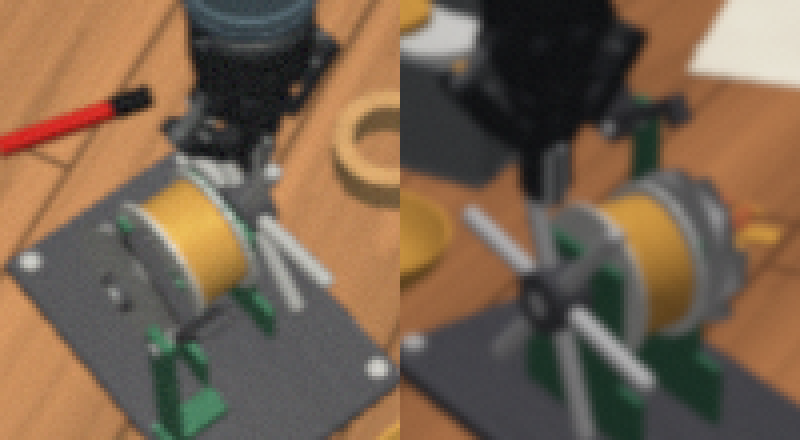

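The side crop (right half) shows the hub at (545,300) and clear spoke ends at (470,212) and (650,380). I'll cast these onto the star's plane to get the wheel angle, using the first picture as a reference.

Run:
```python
from h import *
b=pickle.load(open("side.pkl","rb"))
a=np.radians(-24.1);ex=np.array([np.cos(a),np.sin(a),0]);ey=np.array([-np.sin(a),np.cos(a),0]);O=np.array([.5427,-.0381,0])
def pl(uv):
    o,d=ray(b,*uv);p=o+d*((O+.05*ey-o)@ey)/(d@ey);r=p-O;x,z=r@ex*1e3,(r[2]-.105)*1e3
    return np.round([x,z,np.hypot(x,z),np.degrees(np.arctan2(x,z))],1)
D=lambda x,y:(270+(x-400+.5)*.325-.5,190+(y+.5)*.325-.5)
F=lambda x,y:(280+(x-400+.5)/4-.5,190+(y+.5)/4-.5)
print("start");[print(p,pl(D(*p))) for p in[(520,115),(482,174),(625,287),(580,338),(542,232)]]
print("now");[print(p,pl(F(*p))) for p in[(468,210),(650,382),(578,440),(540,200),(545,300)]]
t=np.array([.5715,.0074,.1649])-O;print(t@ex,t@ey)
```

```text
start
(520, 115) [36.2 78.7 86.6 24.7]
(482, 174) [86.1  5.8 86.3 86.2]
(625, 287) [-87.5  -6.4  87.7 -94.2]
(580, 338) [ -37.6  -78.8   87.3 -154.5]
(542, 232) [  9.5  -8.9  13.  133.1]
now
(468, 210) [84.5 17.7 86.3 78.2]
(650, 382) [-85.5 -13.2  86.5 -98.7]
(578, 440) [ -22.6  -87.7   90.5 -165.5]
(540, 200) [13.9 56.2 57.9 13.9]
(545, 300) [  9.2  -7.6  11.9 129.3]
0.007710588356958664 0.053293872323087355
```

```bash
python3 -m handwheel '[[[-1,0.3,0,0,0,0,0],[-1,0.6,0,0,0,0,0],[-1,0.6,0,0,0,0,0],[-1,0.6,0,0,0,0,0]]]'; python3 -m handwheel '[[[-1,-0.8,0,0,0,0,0],[-1,-1,0,-2,0,0,0],[-1,-1,0,-8,0,0,0],[-1,-1,0,-14,0,0,0],[-1,-1,0,-14,0,0,0],[-1,-1,0,-14,0,0,0]]]'
python3 - <<'E'
from bench import status,camera
import cv2,numpy as np,pickle
s=camera("side");pickle.dump(s,open("side4.pkl","wb"))
o=status.get_obs();c=camera("wrist");pickle.dump((o,c),open("w4.pkl","wb"));print(o["eef_pos"])
A=cv2.resize(c["frame"],(400,300))
B=cv2.resize(s["frame"][190:310,280:380],(400,480),interpolation=3)
im=np.zeros((480,800,3),np.uint8);im[:300,:400]=A;im[:,400:]=B
cv2.imwrite("pics/w4.png",im)
E
```

```text
time_s: 8.22
eef_pos: [0.577, 0.0051, 0.1654]
eef_rot: [-0.0, 0.978, -0.209, 0.0]
wrist_force: [-2.7, 1.6, -0.8]
opening: -0.0
grasp_force: 1.3
time_s: 8.98
eef_pos: [0.5677, 0.0091, 0.3055]
eef_rot: [0.0, 0.978, -0.209, 0.001]
wrist_force: [0.3, -0.3, -0.8]
opening: 0.001
grasp_force: 0.0
[0.56711679 0.00913892 0.30420883]
```

View pics/w4.png

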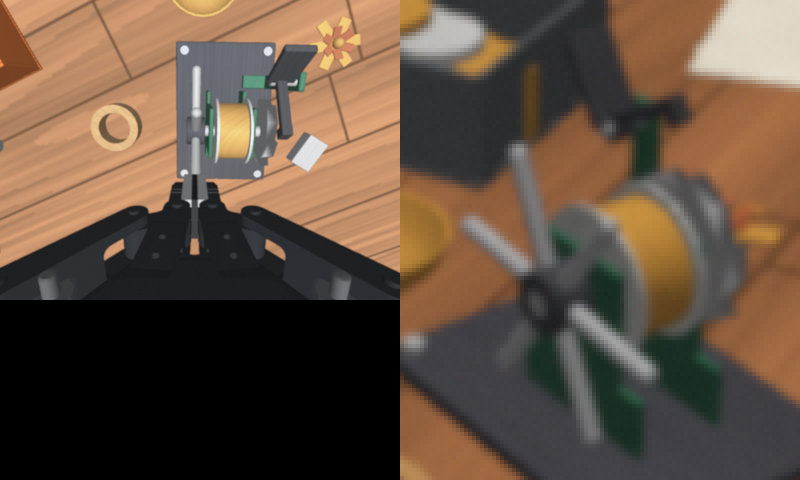

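The side crop now shows spoke ends at (516,147), (466,220), (652,373) and (592,436), and the pawl is still lifted. I'll check the angle before lowering it.

Run:
```python
from h import *
b=pickle.load(open("side.pkl","rb"))
a=np.radians(-24.1);ex=np.array([np.cos(a),np.sin(a),0]);ey=np.array([-np.sin(a),np.cos(a),0]);O=np.array([.5427,-.0381,0])
def pl(uv):
    o,d=ray(b,*uv);p=o+d*((O+.05*ey-o)@ey)/(d@ey);r=p-O;return np.array([r@ex*1e3,(r[2]-.105)*1e3])
F=lambda x,y:(280+(x-400+.5)/4-.5,190+(y+.5)/4-.5)
for p,q in[((516,147),(592,436)),((466,220),(652,373))]:
    v=pl(F(*p))-pl(F(*q));print(v,np.degrees(np.arctan2(*v)))
for p in([.577,.0051,0],[.5671,.0091,0]):
    t=np.array(p)-O;print(t@ex,t@ey)
```

```text
[ 71.87067175 157.83544044] 24.482238311674166
[173.69950949  16.29355255] 84.6411590441142
0.013670336390617533 0.053440171247548955
0.0029999561944849536 0.05304903639870545
```

Both spoke pairs give about 0.95 rad, which is one notch (59°) from the start. Now I'll lower the pawl from its +x side.

```bash
python3 -m handwheel '[[[-1,4.2,3.4,0,0,0,0],[-1,8.5,6.7,0,0,0,0],[-1,12.7,10.1,0,0,0,0],[-1,12.7,10.1,0,0,0,0],[-1,12.7,10.1,4,0,0,0],[-1,12.7,10.1,8,0,0,0],[-1,12.7,10.1,10.8,0,0,0],[-1,12.7,10.1,10.8,0,0,0]]]'; python3 -m handwheel '[[[-1,-0.7,0,0,0,0,0],[-1,-1.4,0,0,0,0,0],[-1,-2.1,0,0,0,0,0],[-1,-2.8,0,0,0,0,0],[-1,-3.4,0,0,0,0,0],[-1,-3.8,0,0,0,0,0],[-1,-3.8,0,0,0,0,0]]]'; python3 -m handwheel '[[[-1,-0.3,0,0,0,0,0],[-1,-0.3,0,0,0,0,0]]]'; python3 -m handwheel '[[[-1,-0.2,0,0,0,0,0],[-1,-0.2,0,0,0,0,0]]]'
```

```text
time_s: 10.07
eef_pos: [0.6395, -0.1331, 0.1931]
eef_rot: [-0.001, 0.978, -0.209, -0.004]
wrist_force: [-0.3, -0.3, 0.5]
opening: -0.0
grasp_force: 0.0
time_s: 10.95
eef_pos: [0.6068, -0.1191, 0.1969]
eef_rot: [-0.0, 0.978, -0.209, -0.001]
wrist_force: [0.3, -0.1, -0.2]
opening: 0.001
grasp_force: 0.5
time_s: 11.2
eef_pos: [0.6044, -0.118, 0.1969]
eef_rot: [-0.0, 0.978, -0.209, -0.0]
wrist_force: [1.2, -0.1, 0.5]
opening: -0.001
grasp_force: 0.6
time_s: 11.45
eef_pos: [0.6028, -0.1173, 0.1972]
eef_rot: [-0.0, 0.978, -0.209, -0.0]
wrist_force: [1.2, -0.6, -0.0]
opening: -0.0
grasp_force: 0.8
```

```bash
for i in 1; do python3 -m handwheel '[[[-1,-0.2,0,0,0,0,0],[-1,-0.2,0,0,0,0,0]]]' | grep -E "eef_pos|wrist"; python3 -m handwheel '[[[-1,-0.15,0,0,0,0,0],[-1,-0.15,0,0,0,0,0]]]'| grep -E "eef_pos|wrist"; python3 -m handwheel '[[[-1,-0.1,0,0,0,0,0],[-1,-0.1,0,0,0,0,0]]]'| grep -E "eef_pos|wrist"; done
```

```text
eef_pos: [0.601, -0.1165, 0.1973]
wrist_force: [1.0, -0.7, 1.2]
eef_pos: [0.6006, -0.1163, 0.1974]
wrist_force: [5.5, -1.4, -1.3]
eef_pos: [0.6006, -0.1163, 0.1975]
wrist_force: [9.4, -3.5, -3.3]
```

```bash
python3 -m handwheel '[[[-1,-0.1,0,0,0,0,0],[-1,-0.1,0,0,0,0,0]]]'| grep -E "eef_pos|wrist"; python3 -m handwheel '[[[-1,1.5,0,0,0,0,0],[-1,3,0,-1,0,0,0],[-1,3,0,-6,0,0,0],[-1,-1,0,-11.5,0,0,0],[-1,-4.5,0,-11.5,0,0,0],[-1,-4.5,0,-11.5,0,0,0],[-1,-4.5,0,-11.5,0,0,0]]]'
python3 - <<'E'
from bench import status,camera
import cv2,numpy as np,pickle
s=camera("side");o=status.get_obs();c=camera("wrist");s0=pickle.load(open("side.pkl","rb"))
cr=lambda s:cv2.resize(s["frame"][190:310,290:370],(266,400),interpolation=3)
im=np.zeros((400,798,3),np.uint8);im[:,:266]=cr(s0);im[:,266:532]=cr(s);im[:,532:]=cv2.resize(c["frame"][80:340,220:393],(266,400),interpolation=3)
cv2.imwrite("pics/w5.png",im)
E
```

```text
eef_pos: [0.6004, -0.1163, 0.1976]
wrist_force: [14.0, -4.4, -5.7]
time_s: 13.32
eef_pos: [0.5567, -0.0967, 0.3117]
eef_rot: [-0.0, 0.978, -0.209, -0.001]
wrist_force: [-0.2, -0.6, -0.2]
opening: -0.002
grasp_force: 0.0
```

View pics/w5.png

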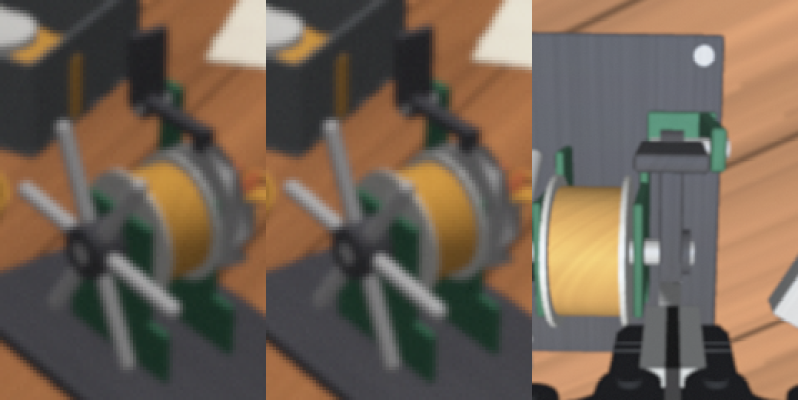

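The after view matches the start view: the plate and arm sit at the same pixels and the spokes line up. I'll check this numerically, then hand in.

Run:
```python
from bench import camera,ctrl
import cv2,numpy as np,pickle
s=camera("side");s0=pickle.load(open("side.pkl","rb"))
g=lambda f:cv2.cvtColor(f["frame"],6)
t=g(s0)[194:222,326:345]
r=cv2.matchTemplate(cv2.resize(g(s)[186:230,318:353],None,fx=4,fy=4,interpolation=2),cv2.resize(t,None,fx=4,fy=4,interpolation=2),5)
_,v,_,l=cv2.minMaxLoc(r);sh=np.array(l)/4-8;print(v,"shift px",sh)
if np.abs(sh).max()<=0.75: print(ctrl.hand_in())
```

```text
0.9989697933197021 shift px [0. 0.]
the job is handed in; nothing more can be done
None
```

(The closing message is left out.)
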